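# Open the tea box past its spring catch

### The arm

A 6-joint arm with a two-finger parallel gripper is mounted at the origin on a cart in front of the work surface, level with it; the furniture and walls round the work are solid. World frame = base frame: x ahead of the robot, y to its left, z up, the work surface at z = 0. Lengths are in m, angles in rad, forces in N, time in s.
With the tool pointing down it reaches from about 0.3 to 1 m from the base axis. Payload 5.1 kg.
Tool frame: the origin (TCP) lies on the centre line of the jaws, within the pads' length; the fingertips stand arm.finger_overhang ahead of it and the grasp point (between the pads) lies 8 mm behind it (arm.finger_overhang is the distance from the TCP to the fingertips, in m); z points along the fingers, y is the line along which they close (so a half turn about z gives the same grasp; the last joint's range is limited). The gripper opens to 95 mm and grips with 3 to 60 N. Pads are 20 mm wide; open, the fingers measure 119 mm over their backs; the gripper's body (75 mm by 180 mm) begins 59 mm behind the grasp point.
Start: joints at [-1.416, 0.124, 1.65, -0, 1.367, -0.083], TCP at [0.153, -0.632, 0.226] pointing down, gripper open.
Joint ranges: [-2.61, 2.61], [-1.02, 2.33], [0.03, 2.71], [-1.35, 4.49], [0.32, 2.68], [-2.91, 2.91]. Speed limits (rad/s): [2.57, 2.57, 3.14, 3.14, 3.14, 3.14].

### API

Orientations are given as [roll, pitch, yaw] about the fixed x, y, z axes, in that order (R = Rz(yaw) Ry(pitch) Rx(roll)).
In Python, from rig import arm, capture, get_calibration, order gives the robot as it stands.
- The arm moves only by the tool move_arm, never from a script. Its argument "plan" is text: rows parted by semicolons, each of 6 numbers parted by spaces: the shift along the tool's x, y, z in m, then the turn, a rotation vector about the tool's x, y, z in degrees. In form: tx ty tz ax ay az; .... A call has 1 to 12 rows; each row shifts and turns the commanded pose from where the row before left it, along the tool's axes as they then stand; what a row does not reach is not made up. A row lasts 1/8 s, in which the tool goes at most 62.5 mm and 10.7 degrees, less where a joint would pass 70% of its speed; a pose out of reach is approached as far as the arm can. A call with a gripper value outside its range is refused whole. "jaw" is the gripper's target within -1 to 1 (shut at 1, half-way at 0, fully open at -1), set as the call begins (left out, the last holds). The fingers move at their own pace and stop on an object; "squeeze" is the grip in N (left out, the last holds). Time passes only in rows, so rows that do not move let the fingers close. It gives the time, the measured TCP pose, the force, the opening and the grip force at its end, in the units of the state.
- arm.get_obs(): the state, without advancing time (a new reading comes with each control period).
- capture(name): name is "side" or "top"; returns (picture, depth): 420x560x3 uint8, red, green, blue; 420x560 float32, m along the optical axis (not along the pixel's ray), 0 where there is no reading.
- get_calibration(name): a dict with "intrinsics" (3x3 intrinsics, pixels), "dist_coeffs" ([k1, k2, p1, p2, k3] as OpenCV has them; the pictures are not rectified), "xyz" and "orientation" of the camera in the world. Camera axes: x right, y down, z forward; pixel columns grow to the right and rows downward; lengths in m; the calibration is good to about 2 mm. A picture is of the moment at which its call begins. get_calibration takes no time and is no camera call.
- order.job_done(): hands the job in; it is judged then, once.
The state is a dict: "time_s": time; "joint_pos": joint angles; "dq": joint speeds; "joint_torque": joint torques, N m; "tool_pos": TCP position; "eef_rot": TCP orientation; "wrist_force": force on the tool from outside, world axes, zero at the start; "wrist_torque": the same for the moment, N m; "width": opening from 0.0 (shut) to 1.0 (fully open); "grip_force": force on a finger pad.
Only numpy, scipy, OpenCV 4.12 (cv2) and the standard library are available. Lean on these libraries where they do the work, as an engineer would, in place of code of your own. Each camera call takes 0.05 s, during which the arm holds its last target. There are 200 camera calls.

### The job

Open the tea box: with closed fingertips press its spring catch bar down, and keep it down while you push the sliding cover by its tab to the left, over the catch tooth, all the way to its end stop; then lift the fingers off so that the tooth springs fully up behind the cover and keeps it open. Only press and push, without grasping or ramming anything, and leave the spice jars and the salt carton standing where they are.

Things in the scene. Friction and masses are not known exactly. Their poses are not given: they have to be found in the camera images.
- tea_box: Dark wooden tea box fixed to the worktop; place and yaw vary. Origin on the worktop; x away from the robot, y left along the cover's travel, z up. In its frame (mm): box x -55..75, y -126..150, 72 high; open well at the right (cartons inside), flat deck y 2..141 at the left, end stop 86 high at y 141. In front a wooden housing x -101..-65, y -188..24, 64 high carries the catch.
- cover (a joint): Travel in m of the wooden cover (118 mm in x, 120 in y, z 73..81 mm) toward box +y: 0 = shut (over box y -120..0; up to 3 mm of play at the start), 0.140 = at its end stop, fully open. Stays where it is left; rubs with about 1.5 N. While the tooth is up it is blocked at 0.004. The tooth can rise behind it only beyond 0.136.
- tab_face (a point): Centre of the upright right-hand (-y) face of the cover's thumb tab, to be pushed toward box +y; moves with the cover. The face is 54 mm wide in x (box x -100..-46 mm) and 20 mm high (z 94..114); this point lies over the bar's centre line. The tab runs 50 mm in +y from it, sloping down, and bridges the bar with 4 mm clearance.
- catch (a joint): How far the steel spring catch is down, in m: 0 up, 0.014 bottomed (4 N starts it, 7 N bottoms it). One rigid piece moving straight down: press bar (box x -97..-69, y -180..16 mm, top z 90 when up) and tooth at its left end (x -82..-36, y 4..16, top z 81). Tooth clears the cover when over 8 mm down; 10 to 13 is good. A cover lying over the tooth keeps it down.
- press_spot (a point): Point on top of the press bar, on its centre line, 30 mm to the right (box -y) of the shut cover's tab face and 30 mm from the bar's right end; moves with the bar. The bar runs on to the left below the tab, ending 166 mm from here, so a fingertip pressing here can slide along it with the tab ahead of it.
- jar_1: screw-cap spice jar, 42 mm diameter, 108 mm tall, standing loose beside the tea box (its place varies); a bystander. Origin: centre of its underside, z up.
- jar_2: screw-cap spice jar, 42 mm diameter, 108 mm tall, standing loose beside the tea box (its place varies); a bystander. Origin: centre of its underside, z up.
- jar_3: screw-cap spice jar, 42 mm diameter, 108 mm tall, standing loose beside the tea box (its place varies); a bystander. Origin: centre of its underside, z up.
- salt: salt carton, 46 x 67 x 143 mm tall, standing loose to the right of the tea box; a bystander. Origin: centre of its underside, z up.

How it is judged:
On the way, in this order (a step that is already met when the one before it is completed fails the run):
1. the catch is pressed down while the cover is still shut (value of joint catch above 0.008 m and value of joint cover below 0.01 m), for 0.1 s.
2. the cover is slid over the tooth of the pressed catch (value of joint cover above 0.03 m and value of joint catch above 0.007 m), for 0.1 s.
At the end, for the whole second after the job is handed in: The cover is at its end stop (within 3.5 mm), the catch has sprung up behind it (less than 2 mm down), and the jars and the salt carton stand within 20 mm of where they were (value of joint cover above 0.1365 m and value of joint catch below 0.002 m and velocity of joint cover between -0.005 and 0.005 m/s and distance of each of jar_1, jar_2, jar_3, salt from where it was at the start of the episode below 0.02 m); the robot touches nothing.
It fails at once if a jar or the salt carton is lifted, carried or pushed away (more than 20 mm) (distance of any of jar_1, jar_2, jar_3, salt from where it was at the start of the episode above 0.02 m).
It fails at once if a jar or the salt carton is tipped (angle between any of jar_1, jar_2, jar_3, salt's own z axis and vertical above 0.35 rad).
It fails at once if the box, cover or catch is squeezed or rammed with more than 60 N (contact force between the fingers and tea_box above 60 N).
It also fails if it takes over 40 s, if anything falls off the work surface, if the arm or the gripper's body presses on something with over 40 N, if the wrist force passes 120 N, or if a joint passes its speed limit or range.

## Working session

There is one attempt and no reset: what is moved stays moved. The work goes in short steps, Python scripts to look and compute and a tool call to move; the robot and the scene stay as the last step left them, time stands still between calls to the robot, and variables do not carry over. Pictures are saved under pics/ and viewed, at most 10 in all, crops included, and the job is handed in when it is done.

Besides the shell and the picture viewer there is one more tool, called after "Request:" as name(argument=value, ...) on one line, values as JSON. move_arm: Moves the arm, as the interface text tells. Its arguments: {"type":"object","properties":{"plan":{"type":"string"},"jaw":{"type":"number"},"squeeze":{"type":"number"}},"required":["plan"]}

```bash
mkdir -p pics
cat > h.py <<'E'
import numpy as np,cv2
from rig import arm,capture,get_calibration,order
E
python3 - <<'E'
from h import *
for n in ("top","side"):
    p,d=capture(n); cv2.imwrite(f"pics/{n}0.png",p[:,:,::-1]); np.save(f"{n}0.npy",d)
    print(n,get_calibration(n),(d>0).mean())
print(arm.get_obs(),arm.finger_overhang)
E
```

```text
top {'intrinsics': array([[437.35629128,   0.        , 277.59290899],
       [  0.        , 437.35629128, 208.36090295],
       [  0.        ,   0.        ,   1.        ]]), 'dist_coeffs': array([-0.1364194,  0.       ,  0.       ,  0.       ,  0.       ]), 'xyz': array([0.42453569, 0.06500384, 1.00285959]), 'orientation': array([-2.96237122,  0.01862116, -1.55176443])} 0.9959353741496598
side {'intrinsics': array([[404.75385934,   0.        , 283.33601649],
       [  0.        , 404.75385934, 208.02871666],
       [  0.        ,   0.        ,   1.        ]]), 'dist_coeffs': array([-0.02095955,  0.        ,  0.        ,  0.        ,  0.        ]), 'xyz': array([ 0.27695803, -0.60033099,  0.48888368]), 'orientation': array([-2.05057732, -0.00768792, -0.44216179])} 0.9960331632653061
{'time_s': 0.1, 'joint_pos': array([-1.41564723e+00,  1.24458785e-01,  1.65154277e+00, -1.05197234e-05,
        1.36748778e+00, -8.26281496e-02]), 'dq': array([ 0.00035762, -0.00308674, -0.00178271, -0.00039008, -0.00056637,
        0.00091034]), 'joint_torque': array([ 4.70173964e-04, -4.18882477e+01, -3.61095357e+01,  7.77206593e-02,
        4.61785169e-02, -7.31980390e-05]), 'tool_pos': array([ 0.15296709, -0.63116717,  0.22449456]), 'eef_rot': array([-3.13970159e+00, -1.46277072e-04,  2.37779241e-01]), 'wrist_force': array([ 0.24887301,  0.46800306, -0.70117117]), 'wrist_torque': array([ 0.00760129, -0.003667  ,  0.016934  ]), 'grip_force': 0.0, 'width': 0.9963632320262736} 0.011
```

View pics/top0.png

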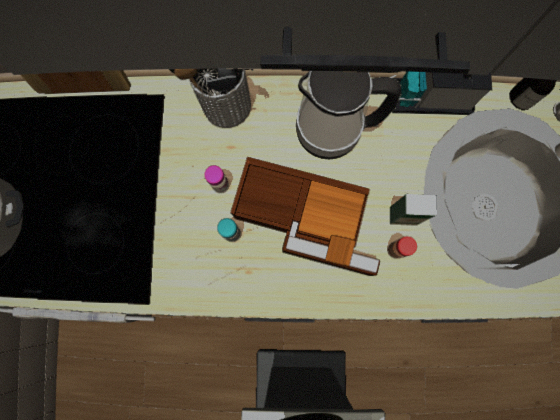

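View pics/side0.png

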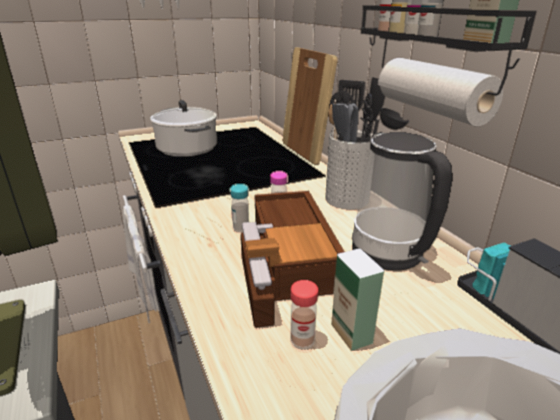

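The top view shows the bar as a white strip from about (286,245) to (378,268), the tab at (340,250), the red jar at (404,247), the salt carton at (413,208), and the other jars at (215,176) and (228,229). The side view agrees: the red jar stands just beyond the bar's right end. I'll enlarge both.

```bash
cat >> h.py <<'E'
from scipy.spatial.transform import Rotation as R
def ray(n,uv):
    c=get_calibration(n); q=cv2.undistortPoints(np.array(uv,float).reshape(-1,1,2),c["intrinsics"],c["dist_coeffs"])[:,0]
    return c["xyz"],np.c_[q,np.ones(len(q))]@R.from_euler("xyz",c["orientation"]).as_matrix().T
def atz(n,uv,z):
    o,r=ray(n,uv); return o+r*((np.array(z)-o[2])/r[:,2])[:,None]
def cloud(n,d):
    v,u=np.mgrid[:d.shape[0],:d.shape[1]]; o,r=ray(n,np.c_[u.ravel(),v.ravel()])
    return (o+r*d.ravel()[:,None]).reshape(*d.shape,3)
E
python3 - <<'E'
from h import *
a=cv2.imread("pics/top0.png")[150:280,225:425]; b=cv2.imread("pics/side0.png")[180:350,220:390]
cv2.imwrite("pics/topc.png",cv2.resize(a,None,fx=4,fy=4,interpolation=cv2.INTER_CUBIC))
cv2.imwrite("pics/sidec.png",cv2.resize(b,None,fx=3.5,fy=3.5,interpolation=cv2.INTER_CUBIC))
for n,uvs in (("top",[(300,247),(360,264),(340,243),(335,210),(270,195),(404,246),(425,203),(228,227),(214,174)]),("side",[(262,275),(252,238),(304,290),(355,262),(300,240)])):
    C=cloud(n,np.load(n+"0.npy"))
    for u,v in uvs: print(n,u,v,C[v,u].round(4))
E
```

```text
top 300 247 [0.5084 0.0367 0.0887]
top 360 264 [ 0.4747 -0.0888  0.089 ]
top 340 243 [ 0.5164 -0.045   0.1056]
top 335 210 [ 0.5899 -0.0378  0.0793]
top 270 195 [0.6226 0.1027 0.0698]
top 404 246 [ 0.5113 -0.177   0.11  ]
top 425 203 [ 0.5949 -0.2127  0.1469]
top 228 227 [0.5455 0.1869 0.1075]
top 214 174 [0.658  0.221  0.1093]
side 262 275 [ 0.4744 -0.1101  0.0926]
side 252 238 [0.5022 0.0049 0.0907]
side 304 290 [ 0.5074 -0.1909  0.1103]
side 355 262 [ 0.5845 -0.2031  0.145 ]
side 300 240 [ 0.5868 -0.0267  0.0822]
```

View pics/topc.png

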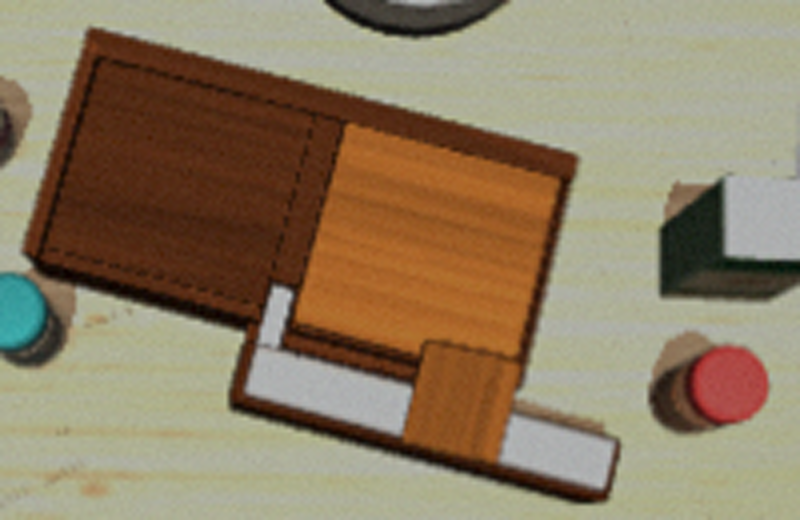

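View pics/sidec.png

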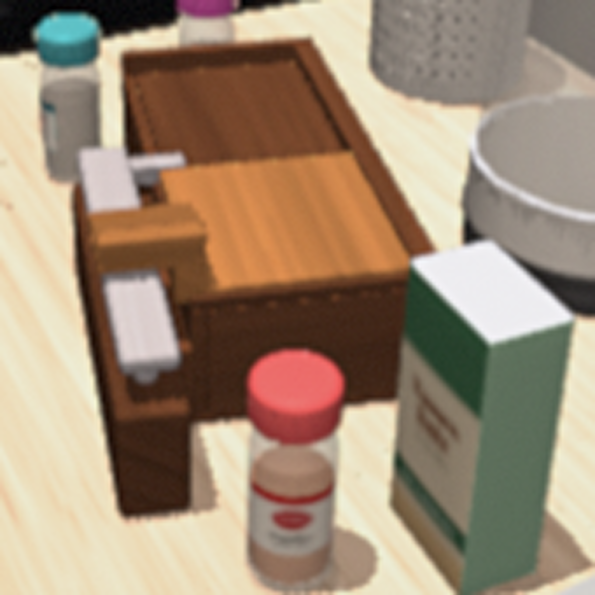

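Run:
```python
from h import *
from scipy.optimize import least_squares
px=np.array([(618,440),(608,490),(246,395),(577,157),(92,32),(28,256)],float)
B=np.array([(-69,-180,90),(-97,-180,90),(-97,16,90),(75,-126,72),(75,150,86),(-55,150,86)])/1e3
uv=(px+.5)/4-.5+[225,150]
W=atz("top",uv,B[:,2])
f=lambda p:((R.from_euler("z",p[2]).apply(B)+[p[0],p[1],0])[:,:2]-W[:,:2])
s=least_squares(lambda p:f(p).ravel(),[.55,0,-.2]);p=s.x
print(p,np.degrees(p[2]),(f(p)*1e3).round(1))
print(W.round(4))
T=lambda b:R.from_euler("z",p[2]).apply(np.array(b)/1e3)+[p[0],p[1],0]
for b in [(-83,-150,90),(-83,-120,104),(-83,-180,90),(-83,16,90)]:print(b,T(b).round(4))
# side check: bar right end corners read off side crop
q=(np.array([(178,362),(122,372),(105,275)],float)+.5)/3.5-.5+[220,180]
Sd=atz("side",q,[.09,.09,.09]);print("side",Sd.round(4), "two-view bar corner:")
for k,(a,b) in enumerate([(0,0),(1,1)]):
    o1,r1=ray("top",uv[a]);o2,r2=ray("side",q[b])
    t=np.linalg.lstsq(np.c_[r1[0],-r2[0]],o2-o1,rcond=None)[0];print((o1+r1[0]*t[0]).round(4),(o2+r2[0]*t[1]).round(4))
for n in("top","side"):
    C=cloud(n,np.load(n+"0.npy"));L=R.from_euler("z",-p[2]).apply((C-[p[0],p[1],0]).reshape(-1,3))*1e3
    # bar & tab
    m=(abs(L[:,0]+83)<10)&(L[:,1]>-175)&(L[:,1]<-125)&(L[:,2]>70);print(n,"bar z",np.median(L[m,2]),m.sum())
    m=(abs(L[:,0]+80)<60)&(L[:,1]<-60)&(L[:,1]>-140)&(L[:,2]>97)&(L[:,2]<120);print("tab",np.percentile(L[m],[2,50,98],axis=0).round(0).tolist())
    m=(L[:,1]<-190)&(L[:,1]>-260)&(L[:,0]>-130)&(L[:,0]<-10)&(L[:,2]>95)&(L[:,2]<125);print("redjar box",np.median(L[m],0).round(0), np.median(C.reshape(-1,3)[m],0).round(3))
```

```text
[ 0.59495929  0.02681453 -0.24296809] -13.921046250849688 [[ 0.5 -2.4]
 [-0.6 -1.3]
 [-0.3 -0. ]
 [-1.8 -0.3]
 [ 1.9  1.5]
 [ 0.3  2.5]]
[[ 0.4842 -0.1289  0.09  ]
 [ 0.4581 -0.1233  0.09  ]
 [ 0.5049  0.0657  0.09  ]
 [ 0.6393 -0.1132  0.072 ]
 [ 0.7019  0.1529  0.086 ]
 [ 0.5774  0.1831  0.086 ]]
(-83, -150, 90) [ 0.4783 -0.0988  0.09  ]
(-83, -120, 104) [ 0.4855 -0.0697  0.104 ]
(-83, -180, 90) [ 0.4711 -0.1279  0.09  ]
(-83, 16, 90) [0.5182 0.0623 0.09  ]
side [[ 0.4798 -0.1317  0.09  ]
 [ 0.4543 -0.1278  0.09  ]
 [ 0.4748 -0.054   0.09  ]] two-view bar corner:
[ 0.4843 -0.1294  0.0876] [ 0.4813 -0.1284  0.0872]
[ 0.4583 -0.124   0.0865] [ 0.456  -0.1234  0.0862]
top bar z 91.04956697519306 227
tab [[-100.0, -116.0, 100.0], [-74.0, -92.0, 109.0], [-48.0, -68.0, 116.0]]
redjar box [ -30. -224.  109.] [ 0.512 -0.183  0.109]
side bar z 91.54277090115451 226
tab [[-101.0, -118.0, 98.0], [-76.0, -114.0, 109.0], [-49.0, -71.0, 115.0]]
redjar box [ -32. -233.  109.] [ 0.508 -0.191  0.109]
```

Request:
move_arm(plan="0.02 -0.02 0 0 0 0;0.037 -0.037 0 0 0 0;0.04 -0.04 0 0 0 0;0.04 -0.04 0 0 0 0;0.04 -0.04 0 0 0 0;0.04 -0.04 0 0 0 0;0.04 -0.04 0 0 0 0;0.04 -0.04 0 0 0 0;0.04 -0.04 0 0 0 0;0.04 -0.04 0 0 0 0;0.04 -0.04 0 0 0 0;0.023 -0.023 0 0 0 0", jaw=1, squeeze=10)

```text
time_s: 1.6
tool_pos: [0.4776, -0.0981, 0.2253]
eef_rot: [-3.141, 0.0, 0.24]
wrist_force: [0.4, -0.4, -0.4]
width: 0.005
grip_force: 0.0
```

Request:
move_arm(plan="0 0 0 0 0 -10;0 0 0 0 0 -10;0 0 0 0 0 -10;0 0 0 0 0 -10;0 0 0 0 0 -10;0 0 0 0 0 -10;0 0 0 0 0 -2.5;0 0 0 0 0 0;0 0 0 0 0 0")

```text
time_s: 2.72
tool_pos: [0.4769, -0.1004, 0.2254]
eef_rot: [-3.141, -0.0, 1.328]
wrist_force: [-0.1, -0.3, -0.4]
width: 0.01
grip_force: 0.0
```

Request:
move_arm(plan="0.002 0.001 0.02 0 0 0;0 0 0.03 0 0 0;0 0 0.03 0 0 0;0 0 0.02 0 0 0;0 0 0.01 0 0 0;0 0 0 0 0 0;0 0 0 0 0 0")

```text
time_s: 3.6
tool_pos: [0.4791, -0.0989, 0.1165]
eef_rot: [3.14, 0.0, 1.329]
wrist_force: [-0.2, 0.6, 0.4]
width: 0.003
grip_force: 0.0
```

Run:
```python
from h import *
p,d=capture("side");cv2.imwrite("pics/s1.png",cv2.resize(p[180:350,220:390,::-1],None,fx=3.5,fy=3.5,interpolation=cv2.INTER_CUBIC))
```

```text
(no output)
```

View pics/s1.png

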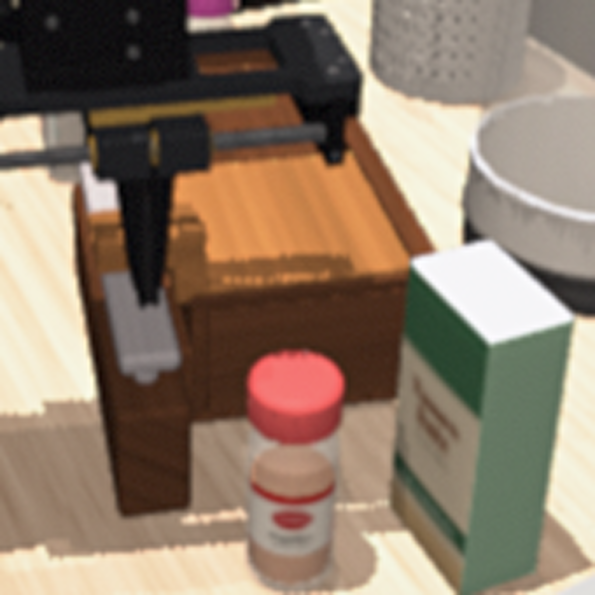

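The tip at about (150,302) in the crop hovers over the bar, which runs between about (105,275) and (178,362). The tab is ahead and the body is clear of the jars. I'll press slowly.

Request:
move_arm(plan="0 0 0.006 0 0 0;0 0 0.006 0 0 0;0 0 0.003 0 0 0;0 0 0.003 0 0 0;0 0 0 0 0 0;0 0 0 0 0 0")

```text
time_s: 4.4
tool_pos: [0.4784, -0.0987, 0.0978]
eef_rot: [-3.141, 0.0, 1.329]
wrist_force: [-2.8, 1.2, 3.9]
width: 0.005
grip_force: 2.1
```

Request:
move_arm(plan="0 0 0.003 0 0 0;0 0 0.003 0 0 0;0 0 0.002 0 0 0;0 0 0 0 0 0;0 0 0 0 0 0")

```text
time_s: 5.03
tool_pos: [0.4788, -0.0988, 0.0899]
eef_rot: [3.141, 0.0, 1.329]
wrist_force: [-2.6, 0.3, 6.6]
width: 0.004
grip_force: 2.9
```

```bash
cat >> h.py <<'E'
P=(0.595,0.0268,-0.243)
def look(n,y0,y1):
    d=capture(n)[1];L=R.from_euler("z",-P[2]).apply((cloud(n,d)-[P[0],P[1],0]).reshape(-1,3))*1e3
    m=(abs(L[:,0]+83)<9)&(L[:,1]>y0)&(L[:,1]<y1)&(L[:,2]>68)&(L[:,2]<95);print(n,"bar z",np.median(L[m,2]).round(1),m.sum())
    m=(L[:,0]<-20)&(L[:,0]>-46)&(L[:,1]<150)&(L[:,1]>-170)&(L[:,2]>76)&(L[:,2]<88);print("cover y",np.percentile(L[m,1],[2,98]).round(1))
E
python3 - <<'E'
from h import *
look("side",-178,-162); print(arm.get_obs()["wrist_force"],arm.get_obs()["tool_pos"])
E
```

```text
side bar z 79.6 108
cover y [-124.    -7.6]
[-1.78950119  0.53260043  6.07151724] [ 0.47879453 -0.09882657  0.08992297]
```

Request:
move_arm(plan="0.007 0 0 0 0 0;0.006 0 0 0 0 0;0.003 0 0 0 0 0;0.003 0 0 0 0 0;0.003 0 0 0 0 0;0.003 0 0 0 0 0;0.004 0 0 0 0 0;0.005 0 0 0 0 0;0.006 0 0 0 0 0;0.006 0 0 0 0 0;0.006 0 0 0 0 0;0.004 0 0 0 0 0")

```text
time_s: 6.58
tool_pos: [0.4937, -0.046, 0.0908]
eef_rot: [3.136, 0.003, 1.329]
wrist_force: [-1.0, -5.7, 4.9]
width: 0.0
grip_force: 3.7
```

Run:
```python
from h import *
look("side",-178,-135);print(arm.get_obs()["wrist_force"])
```

```text
side bar z 81.1 215
cover y [-124.1   21.6]
[ 0.16131212 -4.60501381  5.06794787]
```

Request:
move_arm(plan="0.004 0 0.001 0 0 0;0.006 0 0 0 0 0;0.008 0 0 0 0 0;0.008 0 0 0 0 0;0.008 0 0 0 0 0;0.008 0 0 0 0 0;0.008 0 0 0 0 0;0.008 0 0 0 0 0;0.008 0 0 0 0 0;0.008 0 0 0 0 0;0.006 0 0 0 0 0;0.004 0 0 0 0 0")

```text
time_s: 8.12
tool_pos: [0.5141, 0.0358, 0.0899]
eef_rot: [3.136, 0.002, 1.329]
wrist_force: [-0.2, -6.4, 6.2]
width: 0.003
grip_force: 3.8
```

Run:
```python
from h import *
look("side",-178,-100);print(arm.get_obs()["wrist_force"],arm.get_obs()["tool_pos"])
```

```text
side bar z 80.1 336
cover y [-124.   113.4]
[ 0.11611099 -4.84370495  6.12199831] [0.51415635 0.03618748 0.08995196]
```

Request:
move_arm(plan="0.004 0 0 0 0 0;0.004 0 0 0 0 0;0.003 0 0 0 0 0;0.002 0 0 0 0 0;0.001 0 0 0 0 0;0.001 0 0 0 0 0;0.001 0 0 0 0 0;0 0 0 0 0 0")

```text
time_s: 9.18
tool_pos: [0.5178, 0.0513, 0.0899]
eef_rot: [3.136, 0.002, 1.329]
wrist_force: [0.1, -5.8, 5.9]
width: 0.006
grip_force: 3.5
```

Request:
move_arm(plan="0.001 0 0 0 0 0;0.001 0 0 0 0 0;0 0 0 0 0 0")

```text
time_s: 9.55
tool_pos: [0.5183, 0.0532, 0.0899]
eef_rot: [3.137, 0.002, 1.329]
wrist_force: [0.6, -4.8, 6.9]
width: 0.008
grip_force: 3.5
```

Request:
move_arm(plan="0.001 0 0 0 0 0;0.001 0 0 0 0 0;0 0 0 0 0 0")

```text
time_s: 9.93
tool_pos: [0.5187, 0.0552, 0.0898]
eef_rot: [3.137, 0.002, 1.329]
wrist_force: [-0.4, -5.7, 6.5]
width: 0.004
grip_force: 3.5
```

Request:
move_arm(plan="0.001 0 0 0 0 0;0.001 0 0 0 0 0;0 0 0 0 0 0")

```text
time_s: 10.3
tool_pos: [0.5191, 0.0566, 0.0899]
eef_rot: [3.137, 0.003, 1.329]
wrist_force: [-1.2, -7.3, 6.8]
width: 0.004
grip_force: 5.0
```

Force is beginning to rise, so the stop is near.

Request:
move_arm(plan="0.001 0 0 0 0 0;0.001 0 0 0 0 0;0 0 0 0 0 0")

```text
time_s: 10.68
tool_pos: [0.5191, 0.0567, 0.0899]
eef_rot: [3.137, 0.007, 1.33]
wrist_force: [-4.0, -14.9, 8.7]
width: 0.003
grip_force: 9.1
```

Run:
```python
from h import *
look("side",-178,-80);p=capture("top")[0];cv2.imwrite("pics/t2.png",cv2.resize(p[150:280,225:425,::-1],None,fx=4,fy=4,interpolation=cv2.INTER_CUBIC))
print(arm.get_obs()["wrist_force"])
```

```text
side bar z 79.9 394
cover y [-124.4  145.1]
[ -2.99764547 -14.36665785  10.12546246]
```

The tip no longer advances and the force has risen to 15 N, so the cover is at its end stop. Lifting off now.

Request:
move_arm(plan="0 0 -0.003 0 0 0;0 0 -0.003 0 0 0;0 0 -0.004 0 0 0;0 0 -0.006 0 0 0;0 0 -0.01 0 0 0;-0.003 0 -0.015 0 0 0;0 0 -0.03 0 0 0;0 0 -0.04 0 0 0;0 0 -0.04 0 0 0;0 0 0 0 0 0;0 0 0 0 0 0")

```text
time_s: 12.15
tool_pos: [0.5171, 0.0577, 0.2392]
eef_rot: [3.141, -0.0, 1.329]
wrist_force: [0.3, 0.9, 0.0]
width: 0.0
grip_force: 0.0
```

Run:
```python
from h import *
look("side",-178,-50)
p=capture("side")[0];cv2.imwrite("pics/s3.png",cv2.resize(p[170:350,210:390,::-1],None,fx=3.3,fy=3.3,interpolation=cv2.INTER_CUBIC))
```

```text
side bar z 90.7 488
cover y [-124.3  147.8]
```

View pics/s3.png

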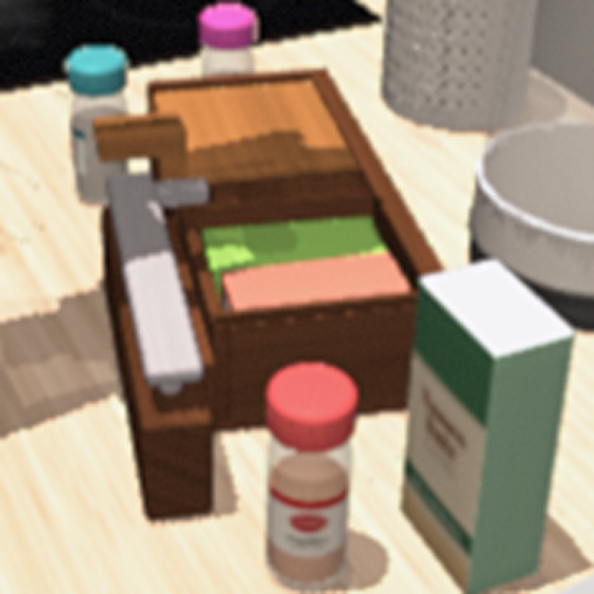

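The cover is at the left end and the well is open. The tooth at about (185,190) stands up behind the cover, the bar is back at z ≈ 91, and the jars and carton are where they were.

```bash
python3 -c "
from h import *
print(order.job_done())"
```

```text
the job is handed in; nothing more can be done
None
```

The tea box is open: the cover is at its end stop, the catch has sprung up behind it, the jars and salt carton look undisturbed, and the job is handed in (no verdict was returned).

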